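# Clamp the sample plate and hold the spring-tipped probe on its marked ring

### The arm

A 7-joint arm with a two-finger parallel gripper is mounted at the origin on the work surface. World frame = base frame: x ahead of the robot, y to its left, z up, the work surface at z = 0. Lengths are in m, angles in rad, forces in N, time in s.
With the tool pointing down it reaches from about 0.35 to 0.9 m from the base axis. Payload 8.1 kg.
Tool frame: the origin (TCP) lies midway between the tips of the shut fingers; the grasp point (between the pads) lies 19 mm behind it; z points along the fingers, x is the direction in which the jaws open and shut, and the axes are right-handed (so a half turn about z gives the same grasp; the last joint's range is limited). The gripper opens to 92 mm and grips with 3 to 60 N. Pads are 19 mm wide; open, the fingers measure 130 mm over their backs; the gripper's body (75 mm by 190 mm) begins 47 mm behind the grasp point.
Start: joints at [1.194, 0.434, 0.025, 1.573, -0.012, 1.134, -0.075], TCP at [0.169, -0.602, 0.227] pointing down, gripper open.
Joint ranges: [-2.62, 2.62], [-0.44, 2.09], [-1.27, 1.32], [0.08, 2.57], [-1.32, 4.46], [0.12, 2], [-2.74, 2.74]. Speed limits (rad/s): [2.22, 2.22, 3.01, 3.01, 3.14, 3.14, 3.14].

### API

Orientations are given as a rotation vector (axis times angle).
In Python, from station import r, eyes, order, finder gives the robot as it stands. The module is installed in compiled form; this text tells all that it offers.
- The arm moves only by the tool arm_command, never from a script. Its argument "steps" is a list of rows, each a list of 4 numbers: the shift along the world's x, y, z each as a share of 0.12 m, from -1 to 1, then the turn about the world's z as a share of 180 degrees, from -1 to 1. In form: [[x, y, z, yaw], ...]. A call has 1 to 10 rows; each row shifts and turns the pose as measured when the row begins; what a row does not reach is not made up. A row lasts 1/10 s, in which the tool goes at most 50 mm and 8.59 degrees, less where a joint would pass 70% of its speed; a pose out of reach is approached as far as the arm can. A call with a number of a shift or a turn outside -1 to 1 is refused whole. A call with a gripper value outside its range is refused whole. "jaw" is the finger opening in mm, from 0 to 91.8, set as the call begins (left out, the last holds). The fingers move at their own pace and stop on an object; "grip_force" is the grip in N (left out, the last holds). Time passes only in rows, so rows that do not move let the fingers close. It gives the time, the measured TCP pose, the force and the opening at its end, in the units of the state.
- r.observe(): the state, without advancing time (a new reading comes with each control period).
- eyes.grab_frame(name): name is "scene" or "top" or "wrist"; returns (picture, depth): 384x512x3 uint8, red, green, blue; 384x512 float32, m along the optical axis (not along the pixel's ray), 0 where there is no reading.
- eyes.camera_model(name): a dict with "fx", "fy", "cx", "cy" (pixels), "T" (4x4, takes a point from camera to world coordinates); the wrist camera has in their place "T_tool_cam" (4x4, takes a point from camera to tool coordinates, whose origin is the TCP and whose axes are the tool frame's). Camera axes: x right, y up, looking along -z (the intrinsics and any distortion apply to the point x, -y, -z); pixel columns grow to the right and rows downward; lengths in m; the calibration is good to about 2 mm. A picture is of the moment at which its call begins: read the wrist's pose just before it. camera_model takes no time and is no camera call.
- order.finish_job(): hands the job in, once; it reports no verdict.
Trained networks look in the newest picture that a camera, given by its name, has taken for a name from the list of things; names that differ only in an ending like _2 or _b are one class to them, and where a whole thing is asked for, a point or a joint stands for the part that bears it (a point fixed in the world has none). Each returns a list of dicts, best first, with "conf" (0 to 1); they miss things now and then, are a little off and sometimes report something else, mostly with a low value. They report only what shows in the picture. A call takes as long as a camera call.
- finder.recognise(target, camera): "at" ([x, y, z] in m, in the coordinates of the camera as it stood for that picture, good to about 4 mm: the middle of the surface that is visible of it).
- finder.trace(target, camera): "region" (384x512 bool, what is visible of it).
- finder.spot_point(target, camera): "at" ([x, y, z] in m, in the coordinates of the camera as it stood for that picture, good to about 4 mm: a listed point, or the origin of a listed thing).
The state is a dict: "time_s": time; "joints": joint angles; "qd": joint speeds; "tau": joint torques, N m; "position": TCP position; "tcp_rot": TCP orientation; "wrist_force": force on the tool from outside, world axes, zero at the start; "wrist_torque": the same for the moment, N m; "opening": finger opening in m.
Only numpy, scipy, OpenCV 4.12 (cv2) and the standard library are available. Lean on these libraries where they do the work, as an engineer would, in place of code of your own. Each camera call takes 0.05 s, during which the arm holds its last target. There are 200 camera calls.

### The job

First lower the hold-down lever on the sloped stand until its rubber foot rests on the sample plate. Then take the probe out of its block and hold its spring tip lightly inside the ring marked on the plate, square to the sloping plate and with the tip pushed in about half of its travel; finish while holding it there, without letting go. Be gentle with the plate, don't shift it, and leave the other things on the bench where they are.

Things in the scene. Friction and masses are not known exactly. Their poses are not given: they have to be found in the camera images.
- stand: Fixed inspection stand: a dark steel base 150 x 250 x 12 mm carrying a grey bed that slopes 20 degrees, rising along the stand's +x (away from the robot at yaw 0). Origin on the bench, 10 mm to the -y side of the base's centre; z up. A 6 mm high ledge at the bed's low edge stops the plate from sliding down. The hold-down lever's head stands on the bed near the stand's +y end: two steel cheeks whose tops are 11 mm above the lever's pivot.
- plate: The loose sample plate on the bed (see spot). Its origin and axes are not in the plate itself: the origin lies at bench level under the plate's middle, x, y, z as the stand's.
- spot (a point): Centre of the marked ring (a thin dark ring, inner diameter 20, outer 24 mm) on the upper face of the loose flat plain aluminium sample plate, 100 mm (up the slope) x 140 mm (across) x 8 mm, 0.35 kg, lying on the bed. The ring is 35 mm from the plate's middle, towards the end away from the lever's head (-y). Axes: x up the slope, y across the stand towards the lever's head, z square out of the plate's face (20 degrees from vertical).
- lever (a joint): Angle of the hold-down lever, rad: 0 = lever parallel to the plate with its foot touching it, positive = raised; starts at 0.6 to 1.0. It turns about an axis that points up the slope (the spot's x axis), stays where it is left (friction: about 2 N at its free end moves it) and is lowered by pressing its free end down from above. It counts as lowered below 0.05.
- lever_pivot (a point): Centre of the lever's pivot, 22 mm above the plate's face, between the two cheeks.
- lever_pad (a point): Centre of the top of the black round press pad (diameter 22, height 10 mm) at the lever's free end, 70 mm from the pivot along the lever and 8 mm above the lever's centre line. With the lever lowered it lies towards -y of the pivot (towards the ring), its top 30 mm above the plate. The arm is a steel bar 14 wide x 8 mm; the rubber foot (diameter 14) is under it, 43 mm from the pivot.
- holder: Fixed plain wooden block 80 x 80 x 55 mm with a 27 mm through hole in which the probe stands. Origin at the centre of its underside.
- probe: The probe, 0.15 kg, round, standing in the holder by its collar, tip down. Origin at the centre of the sleeve's lower end, z along the probe away from the tip. Steel sleeve diameter 24 from z = 0 to 34 mm, collar diameter 36 from 34 to 39 mm, black round handle diameter 22 from 39 to 109 mm, then a steel cap diameter 18 to 113 mm. Grip the handle at about z = 75 mm.
- probe_tip (a point): Centre of the flat end (diameter 10 mm) of the brass spring tip, 14 mm beyond the sleeve's lower end when free.
- plunger (a joint): How far the spring tip is pushed into the sleeve, m: 0 free, 0.010 at its stop. Pushing it in takes about 0.9 N to start and 0.3 N more per mm (2.4 N at half travel).
- jar: Bystander: closed jar, diameter 72, height 100 mm. Origin at the centre of its underside.
- mug: Bystander: white mug, diameter 80, height 90 mm. Origin at the centre of its underside.
- folders: Bystander: stack of three folders, about 200 x 140 x 24 mm. Origin at the centre of its underside.
- spool: Bystander: upright cardboard-coloured cylinder, diameter 64, height 50 mm. Origin at the centre of its underside.

How it is judged:
On the way, in this order (a step that is already met when the one before it is completed fails the run):
1. the hold-down lever is lowered, its foot on the plate (value of joint lever below 0.05 rad), for 0.2 s.
2. the probe is out of its block, in the gripper (z of probe_tip in the frame of holder above 0.06 m and contact force between the fingers and probe above 1 N), for 0.1 s.
At the end, for the whole second after the job is handed in: Lever below 0.05 rad; the gripper holds the probe still, touching neither stand nor lever, tip within 6 mm of the ring centre, within 8 degrees of square to the plate, spring tip pushed in 2 to 8 mm, 0.7 to 8 N on the plate; plate moved less than 8 mm (value of joint lever below 0.05 rad and distance between probe_tip and spot below 0.006 m and angle between the z axis of probe and the z axis of spot, either way round below 0.14 rad and value of joint plunger between 0.002 and 0.008 m and contact force between probe and plate between 0.7 and 8 N and contact force between the fingers and probe above 1 N and contact force between probe and stand below 0.1 N and linear speed of probe below 0.02 m/s and distance of spot from where it was at the start of the episode below 0.008 m); the arm keeps its last pose, push and grip.
It fails at once if the plate is pushed more than 12 mm out of place (distance of spot from where it was at the start of the episode above 0.012 m).
It fails at once if the probe is jammed into the plate (over 20 N) (contact force between probe and plate above 20 N).
It fails at once if another thing on the bench is moved more than 20 mm (distance of any of jar, mug, folders, spool from where it was at the start of the episode above 0.02 m).
It also fails if it takes over 51 s, if anything falls off the work surface, if the arm or the gripper's body presses on something with over 40 N, if the wrist force passes 120 N, or if a joint passes its speed limit or range.

## Working session

There is one attempt and no reset: what is moved stays moved. The work goes in short steps, Python scripts to look and compute and a tool call to move; the robot and the scene stay as the last step left them, time stands still between calls to the robot, and variables do not carry over. Pictures are saved under pics/ and viewed, about 8 in all and at most 12, crops included, and the job is handed in when it is done.

Besides the shell and the picture viewer there is one more tool, called after "Emit:" as name(argument=value, ...) on one line, values as JSON. arm_command: Moves the arm, as the interface text tells. Shift numbers are shares of 0.12 m and turn numbers shares of 180 degrees, none past 1 either way. Its arguments: {"type":"object","properties":{"steps":{"type":"array"},"jaw":{"type":"number"},"grip_force":{"type":"number"}},"required":["steps"]}

```bash
mkdir -p pics; cat > h.py <<'E'
import numpy as np, cv2
from station import r, eyes, order, finder
from scipy.spatial.transform import Rotation as R
def T(cam,s=None):
    m=eyes.camera_model(cam)
    if cam!="wrist": return m["T"]
    s=s or r.observe(); A=np.eye(4); A[:3,:3]=R.from_rotvec(s["tcp_rot"]).as_matrix(); A[:3,3]=s["position"]
    return A@m["T_tool_cam"]
def w(M,p): return (M@np.r_[p,1])[:3]
def cloud(cam,d,M):
    m=eyes.camera_model(cam); v,u=np.mgrid[:384,:512]
    P=np.stack([(u-m["cx"])/m["fx"]*d,-(v-m["cy"])/m["fy"]*d,-d,np.ones_like(d)],-1)
    return (P@M.T)[...,:3]
E
python3 - <<'E'
from h import *
s=r.observe(); print(s["time_s"],s["position"],s["tcp_rot"],s["wrist_force"],s["opening"])
ims=[]
for c in ["scene","top"]:
    M=T(c); im,d=eyes.grab_frame(c); ims.append(im); np.save(c+".npy",d)
    for n in ["stand","plate","spot","lever_pivot","lever_pad","holder","probe","probe_tip","jar","mug","folders","spool"]:
        q=finder.spot_point(n,c)
        print(c,n,[(w(M,x["at"]).round(3).tolist(),round(x["conf"],2)) for x in q[:2]])
    print(M.round(3).tolist(), {k:v for k,v in eyes.camera_model(c).items() if k!="T"})
    cv2.imwrite(f"pics/{c}.png",im[...,::-1])
v=np.vstack(ims); cv2.imwrite("pics/both.png",cv2.resize(np.hstack(ims),(800,300),interpolation=cv2.INTER_AREA)[...,::-1])
print(eyes.camera_model("wrist"))
E
```

```text
0.0 [ 0.16878128 -0.60124204  0.2259699 ] [-2.50311205e+00  1.89710513e+00  2.05451561e-03] [ 0.39567945 -0.11412649  0.11097253] 0.0919014570856114
scene stand [([0.575, 0.096, 0.0], 0.69)]
scene plate [([0.574, 0.103, -0.0], 0.86)]
scene spot [([0.584, 0.065, 0.054], 0.75), ([0.483, -0.297, 0.001], 0.72)]
scene lever_pivot [([0.519, 0.18, 0.078], 0.51)]
scene lever_pad [([0.526, 0.129, 0.127], 0.61)]
scene holder [([0.479, -0.298, 0.001], 0.86)]
scene probe []
scene probe_tip []
scene jar [([0.771, 0.121, 0.005], 0.83)]
scene mug [([0.422, -0.513, 0.005], 0.58)]
scene folders [([0.529, 0.523, -0.001], 0.64)]
scene spool [([0.74, -0.253, 0.005], 0.66)]
[[0.744, -0.504, 0.439, 1.363], [0.668, 0.544, -0.507, -0.86], [0.017, 0.671, 0.742, 1.374], [0.0, 0.0, 0.0, 1.0]] {'fx': 495.1384553634461, 'fy': 495.1384553634461, 'cx': 258.8904397004554, 'cy': 186.846058923151}
top stand [([0.576, 0.095, 0.002], 0.9)]
top plate [([0.576, 0.101, 0.0], 0.79)]
top spot [([0.582, 0.064, 0.057], 0.83), ([0.528, 0.526, -0.0], 0.48)]
top lever_pivot [([0.528, 0.174, 0.076], 0.56)]
top lever_pad [([0.528,
[... 323 characters left out ...]
1, -0.253, -0.001], 0.49)]
[[-0.015, 0.984, -0.18, 0.278], [-1.0, -0.014, 0.012, 0.034], [0.009, 0.18, 0.984, 1.919], [0.0, 0.0, 0.0, 1.0]] {'fx': 488.3896550708149, 'fy': 488.3896550708149, 'cx': 254.9786357544691, 'cy': 183.28119109295463}
{'fx': 279.09692434251815, 'fy': 279.09692434251815, 'cx': 259.9908761512736, 'cy': 195.1247521738111, 'T_tool_cam': array([[ 9.99999263e-01, -7.25429896e-04, -9.73878129e-04,
         4.34974270e-04],
       [-9.88176114e-04, -9.52231643e-01, -3.05375052e-01,
        -8.34485799e-02],
       [-7.05829378e-04,  3.05375789e-01, -9.52231657e-01,
        -1.58537814e-01],
       [ 0.00000000e+00,  0.00000000e+00,  0.00000000e+00,
         1.00000000e+00]])}
```

View pics/both.png

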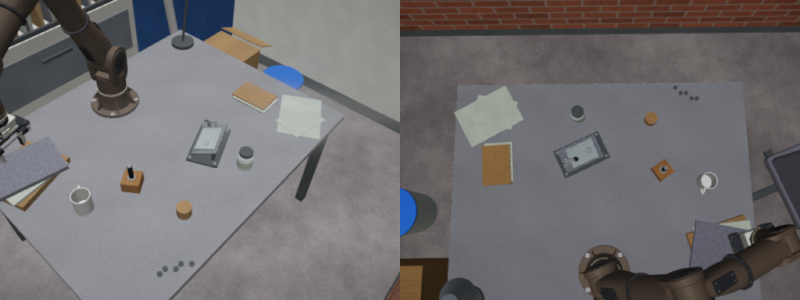

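```bash
python3 - <<'E'
from h import *
t=cv2.imread("pics/top.png"); s=cv2.imread("pics/scene.png")
a=cv2.resize(t[160:240,185:285],(400,320),interpolation=cv2.INTER_CUBIC); b=cv2.resize(s[140:220,230:330],(400,320),interpolation=cv2.INTER_CUBIC)
cv2.imwrite("pics/crop.png",np.hstack([a,b]))
for c in ["top","scene"]:
    M=T(c); d=np.load(c+".npy"); P=cloud(c,d,M)
    eyes.grab_frame(c)
    for n in ["plate","stand","holder"]:
        q=finder.trace(n,c)
        if not q: print(c,n,"none"); continue
        m=q[0]["region"]; X=P[m&(d>0)]; print(c,n,q[0]["conf"],m.sum(),np.median(X,0).round(3),X[:,2].min(),X[:,2].max())
        if n=="plate":
            Z=X
            for i in range(5):
                k=np.linalg.lstsq(np.c_[Z[:,:2],np.ones(len(Z))],Z[:,2],rcond=None)[0]
                res=X@np.r_[k[:2],-1]+k[2]; Z=X[abs(res)<.006]
            print("plane",k,"yaw",np.degrees(np.arctan2(k[1],k[0])),"slope",np.degrees(np.arctan(np.hypot(*k[:2]))),len(Z))
        hull=cv2.minAreaRect((X[:,:2]*1000).astype(np.float32)); print("rect",hull)
E
```

```text
top plate 0.67 936 [0.574 0.097 0.059] 0.026760625163371188 0.1399039991150408
plane [ 0.31012207  0.16287381 -0.13595594] yaw 27.708121805265044 slope 19.304883302259853 662
rect ((573.6698608398438, 99.02867889404297), (99.41445922851562, 144.29100036621094), 24.07210350036621)
top stand 0.74 1405 [0.553 0.121 0.028] -0.0025580431064957665 0.1399039991150408
rect ((573.0293579101562, 104.94245910644531), (154.42161560058594, 246.59275817871094), 23.599809646606445)
top holder 0.81 363 [ 0.48  -0.291  0.056] 0.013901654341053726 0.1267992319559239
rect ((483.8586120605469, -296.6107177734375), (76.60171508789062, 81.5787353515625), 35.31216812133789)
scene plate 0.82 705 [0.572 0.095 0.059] 0.03554232799620016 0.08067273347826265
plane [ 0.31571669  0.14317856 -0.13558166] yaw 24.394449214915806 slope 19.119678335812495 651
rect ((570.0703125, 98.38043212890625), (98.845458984375, 149.20155334472656), 24.303335189819336)
scene stand 0.77 1517 [0.598 0.052 0.018] -0.0018998027554746333 0.1411075658721399
rect ((559.151611328125, 124.35719299316406), (152.4083709716797, 305.25421142578125), 24.042190551757812)
scene holder 0.73 625 [ 0.496 -0.314  0.054] -0.002345445096227028 0.08064467323102265
rect ((481.2672119140625, -299.39447021484375), (81.9370346069336, 88.54612731933594), 34.490386962890625)
```

View pics/crop.png

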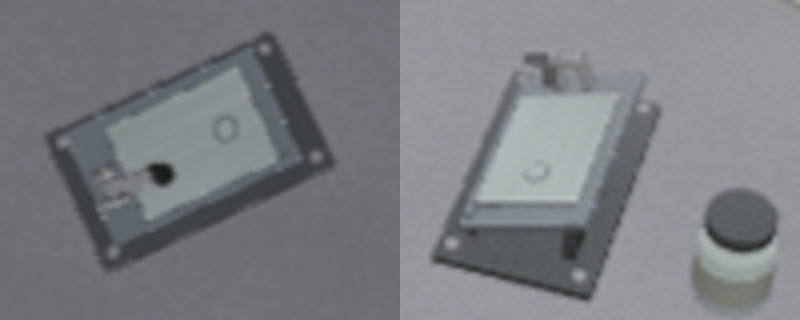

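Emit:
arm_command(steps=[[0.18,0.37,0.03,0.046],[0.18,0.37,0,0],[0.18,0.37,0,0],[0.18,0.37,0,0],[0.18,0.37,0,0],[0.18,0.37,0,0],[0.18,0.37,0,0],[0.18,0.37,0,0],[0.18,0.37,0,0],[0.18,0.37,0,0]], jaw=0, grip_force=20)

```text
time_s: 2.7
position: [0.3819, -0.1543, 0.2313]
tcp_rot: [2.624, -1.717, 0.01]
wrist_force: [1.6, 0.1, 0.7]
opening: 0.0162
```

Emit:
arm_command(steps=[[0.18,0.37,0.03,0],[0.18,0.37,0.03,0],[0.18,0.37,0,0],[0.18,0.37,0,0],[0.18,0.37,0,0],[0.09,0.18,0,0],[0,0,0,0]])

```text
time_s: 3.4
position: [0.5027, 0.1011, 0.241]
tcp_rot: [-2.633, 1.711, -0.017]
wrist_force: [-0.4, 0.3, 0.2]
opening: 0.0006
```

```bash
cat > look.py <<'E'
from h import *
import sys
def look(name,names):
    s=r.observe(); M=T("wrist",s); im,d=eyes.grab_frame("wrist")
    print(s["time_s"],np.round(s["position"],4),np.round(s["tcp_rot"],3),np.round(s["wrist_force"],2),round(s["opening"],4))
    cv2.imwrite(f"pics/{name}.png",im[...,::-1]); np.savez(name,d=d,M=M)
    for n in names:
        print(n,[(w(M,x["at"]).round(4).tolist(),round(x["conf"],2)) for x in finder.spot_point(n,"wrist")[:2]])
    return s,M,im,d
if __name__=="__main__": look(sys.argv[1],sys.argv[2:])
E
python3 look.py w1 stand plate spot lever_pivot lever_pad
```

```text
3.4 [0.5027 0.1011 0.241 ] [-2.633  1.711 -0.017] [-0.35  0.27  0.23] 0.0006
stand []
plate [([0.5689, 0.097, -0.0057], 0.79)]
spot [([0.5862, 0.0679, 0.0553], 0.72)]
lever_pivot [([0.531, 0.1763, 0.0776], 0.58)]
lever_pad [([0.5306, 0.129, 0.1282], 0.73)]
```

View pics/w1.png

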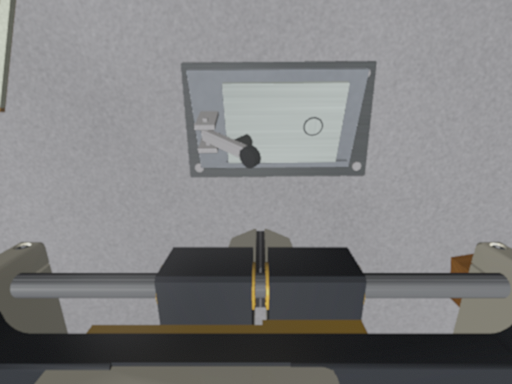

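```bash
python3 - <<'E'
from h import *
z=np.load("w1.npz"); P=cloud("wrist",z["d"],z["M"])
im=cv2.imread("pics/w1.png",0)
X=P[85:162,270:335].reshape(-1,3)
k=np.linalg.lstsq(np.c_[X[:,:2],np.ones(len(X))],X[:,2],rcond=None)[0]
print(k,np.degrees(np.arctan2(k[1],k[0])),np.degrees(np.arctan(np.hypot(*k[:2]))))
c=im[110:142,297:330]; m=cv2.morphologyEx(c,cv2.MORPH_BLACKHAT,np.ones((9,9)))>25
v,u=np.nonzero(m); u+=297;v+=110; print(len(u),(u.min()+u.max())/2,(v.min()+v.max())/2); Q=P[v,u]; print("ring",Q.mean(0),np.ptp(Q,axis=0),cv2.minEnclosingCircle((Q[:,:2]*1000).astype(np.float32)))
print("pad",P[150:162:4,243:256:4].reshape(-1,3).round(4))
E
```

```text
[ 0.28913508  0.31303927 -0.13413665] 47.273246859366715 23.08064450797359
113 313.0 126.0
ring [0.58566725 0.06738344 0.06008043] [0.02244391 0.08079692 0.348943  ] ((582.7703857421875, 94.97734832763672), 40.69375228881836)
pad [[0.5359 0.1322 0.1275]
 [0.5382 0.1288 0.132 ]
 [0.5396 0.1252 0.1309]
 [0.541  0.1216 0.1296]
 [0.5321 0.1307 0.1259]
 [0.5342 0.1272 0.1294]
 [0.5364 0.1238 0.1334]
 [0.5378 0.1202 0.1318]
 [0.5281 0.1291 0.1237]
 [0.5305 0.1256 0.1284]
 [0.5329 0.1223 0.1335]
 [0.5344 0.1187 0.1332]]
```

Emit:
arm_command(steps=[[0.13,0.1,-0.36,0],[0.13,0.1,-0.3,0],[0.0,0.0,-0.1,0],[0.04,-0.03,-0.1,0],[0.04,-0.03,-0.1,0],[0,0,0,0]])

```text
time_s: 4.3
position: [0.545, 0.1043, 0.1249]
tcp_rot: [2.617, -1.735, 0.03]
wrist_force: [0.2, -0.1, -0.5]
opening: 0.0003
```

Emit:
arm_command(steps=[[0.0,0.1,0,0],[0.02,0,-0.1,0],[0.02,0,-0.1,0],[0,0,0,0]])

```text
time_s: 4.7
position: [0.5586, 0.0987, 0.1085]
tcp_rot: [2.594, -1.751, 0.068]
wrist_force: [-0.9, 1.0, 0.8]
opening: 0.0003
```

Emit:
arm_command(steps=[[0,0,0,0],[0,0,0,0]])

```text
time_s: 4.9
position: [0.5595, 0.1001, 0.1106]
tcp_rot: [2.596, -1.752, 0.071]
wrist_force: [0.2, -0.5, -0.1]
opening: 0.0006
```

```bash
python3 look.py w2 lever_pivot lever_pad; python3 -c "
from h import *
s=r.observe(); print(R.from_rotvec(s['tcp_rot']).as_matrix().round(3)); print(np.round(s['joints'],3),np.round(s['tau'],2),np.round(s['qd'],3))"
```

```text
4.9 [0.5595 0.1001 0.1106] [ 2.596 -1.752  0.071] [ 0.2  -0.49 -0.1 ] 0.0006
lever_pivot [([0.5304, 0.1762, 0.0772], 0.73)]
lever_pad []
[[ 0.374 -0.927  0.032]
 [-0.926 -0.375 -0.032]
 [ 0.042 -0.018 -0.999]]
[ 0.024  0.497 -0.444  1.844  0.333  0.852 -1.778] [ 1.100e-01 -6.321e+01 -6.080e+00 -2.573e+01  2.100e-01 -1.400e-01
 -1.000e-02] [ 0.004  0.007  0.004  0.004  0.003 -0.001  0.   ]
```

View pics/w2.png

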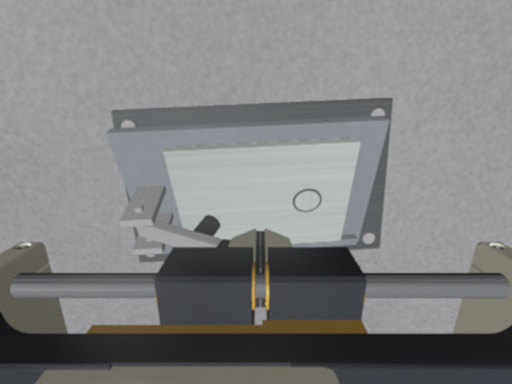

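Emit:
arm_command(steps=[[0,0,0.4,0],[-0.1,0.12,0,0],[-0.1,0.12,0,0],[0,0,0,0]])

```text
time_s: 5.45
position: [0.5336, 0.1318, 0.1597]
tcp_rot: [2.599, -1.749, 0.067]
wrist_force: [0.2, 0.2, -0.9]
opening: 0.0004
```

Emit:
arm_command(steps=[[0.03,-0.04,-0.2,0],[0,0,-0.12,0],[0.03,-0.01,-0.08,0],[0.03,-0.01,-0.08,0],[0,0,0,0]])

```text
time_s: 5.95
position: [0.5468, 0.1241, 0.1005]
tcp_rot: [2.602, -1.747, 0.069]
wrist_force: [0.3, 0.1, 0.0]
opening: 0.0002
```

Emit:
arm_command(steps=[[0.03,-0.06,-0.06,0],[0.02,-0.03,-0.04,0],[0,0,0,0]])

```text
time_s: 6.25
position: [0.5542, 0.1129, 0.0883]
tcp_rot: [2.604, -1.748, 0.07]
wrist_force: [-0.1, 1.3, 1.2]
opening: 0.0003
```

```bash
python3 look.py w3 lever_pivot lever_pad
```

```text
6.25 [0.5542 0.1129 0.0883] [ 2.604 -1.748  0.07 ] [-0.07  1.25  1.17] 0.0003
lever_pivot [([0.5282, 0.1754, 0.0743], 0.86)]
lever_pad [([0.5514, 0.115, 0.0842], 0.92)]
```

View pics/w3.png

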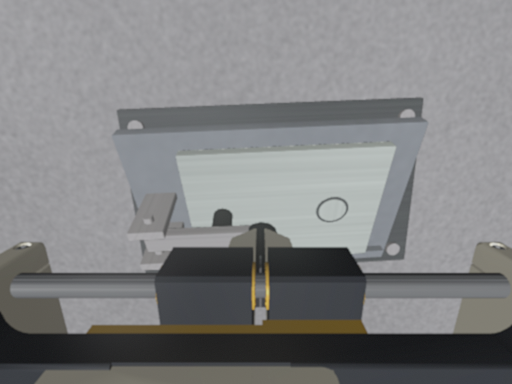

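Emit:
arm_command(steps=[[0.01,0,-0.04,0],[0,0,0,0]])

```text
time_s: 6.6
position: [0.5549, 0.1138, 0.0864]
tcp_rot: [2.604, -1.747, 0.073]
wrist_force: [-5.3, -2.3, 10.2]
opening: 0.0003
```

Emit:
arm_command(steps=[[0,0,0,0],[-0.04,-0.02,0.3,0],[0,0,0.41,0],[-0.1,-0.2,0.35,0],[-0.12,-0.39,0.1,0],[-0.12,-0.39,0,0],[-0.12,-0.39,0,0],[-0.12,-0.39,0,0],[-0.12,-0.39,0,0],[-0.12,-0.39,0,0]])

```text
time_s: 7.6
position: [0.4477, -0.1932, 0.2335]
tcp_rot: [2.622, -1.727, 0.083]
wrist_force: [1.3, 0.0, 0.3]
opening: 0.0004
```

Emit:
arm_command(steps=[[-0.12,-0.39,0,0],[-0.12,-0.39,0,0],[0,0,0,0]], jaw=70)

```text
time_s: 7.9
position: [0.414, -0.2955, 0.2339]
tcp_rot: [2.61, -1.737, 0.086]
wrist_force: [-0.2, 0.5, 0.0]
opening: 0.0199
```

```bash
python3 look.py w4 holder probe; python3 - <<'E'
from h import *
q=finder.trace("probe","wrist")
z=np.load("w4.npz"); P=cloud("wrist",z["d"],z["M"])
for x in q[:1]:
    m=x["region"]&(z["d"]>0); X=P[m]; print(x["conf"],m.sum())
    for lo,hi in [(.06,.08),(.08,.1),(.1,.12),(.13,.15)]:
        Y=X[(X[:,2]>lo)&(X[:,2]<hi)]; print(lo,len(Y),np.median(Y,0).round(4) if len(Y) else "")
M=T("top"); im,d=eyes.grab_frame("top"); print([(n,[w(M,x["at"]).round(4) for x in finder.spot_point(n,"top")[:1]]) for n in ("lever_pad","lever_pivot")])
E
```

```text
7.9 [ 0.414  -0.2955  0.2339] [ 2.61  -1.737  0.086] [-0.17  0.49  0.04] 0.0199
holder [([0.4842, -0.2974, -0.0016], 0.59)]
probe [([0.4857, -0.3024, 0.0231], 0.72)]
0.92 862
0.06 252 [ 0.4835 -0.2901  0.0609]
0.08 29 [ 0.4838 -0.2887  0.0906]
0.1 41 [ 0.4833 -0.2885  0.1112]
0.13 422 [ 0.4828 -0.2981  0.1343]
[('lever_pad', [array([0.5539, 0.1118, 0.0879])]), ('lever_pivot', [array([0.5751, 0.0962, 0.0043])])]
```

View pics/w4.png

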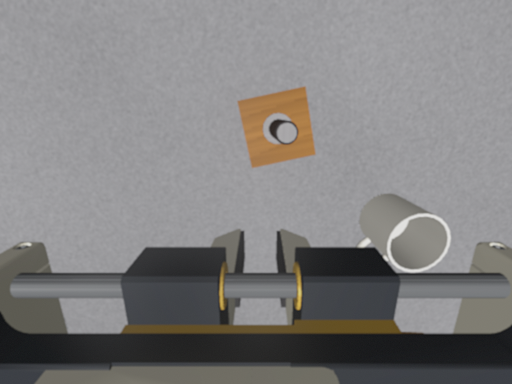

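Emit:
arm_command(steps=[[0.3,-0.02,-0.2,0],[0.28,0,-0.2,0],[0,0,-0.1,0],[0,0,0,0]], jaw=70)

```text
time_s: 8.65
position: [0.4921, -0.2857, 0.1736]
tcp_rot: [2.629, -1.715, 0.09]
wrist_force: [-1.2, 0.1, 0.6]
opening: 0.0698
```

Emit:
arm_command(steps=[[-0.07,-0.1,-0.1,0],[0,0,-0.2,0],[0,0,0,0]])

```text
time_s: 8.95
position: [0.4816, -0.299, 0.1376]
tcp_rot: [2.629, -1.712, 0.092]
wrist_force: [-0.5, 0.3, -0.6]
opening: 0.0699
```

Emit:
arm_command(steps=[[0.01,0,-0.25,0],[0.01,0,-0.25,0],[0,0,0,0]])

```text
time_s: 9.25
position: [0.4823, -0.3031, 0.0801]
tcp_rot: [2.624, -1.716, 0.1]
wrist_force: [-0.6, 0.1, 0.0]
opening: 0.0698
```

Emit:
arm_command(steps=[[0.0,0.035,-0.02,0],[0,0,0,0]])

```text
time_s: 9.45
position: [0.4822, -0.3001, 0.0804]
tcp_rot: [2.622, -1.717, 0.103]
wrist_force: [0.7, 0.6, 0.8]
opening: 0.0699
```

Emit:
arm_command(steps=[[0,0,0,0],[0,0,0,0],[0,0,0,0],[0,0,0,0],[0,0,0,0],[0,0,0,0]], jaw=0, grip_force=8)

```text
time_s: 10.05
position: [0.4843, -0.3013, 0.0851]
tcp_rot: [2.622, -1.717, 0.114]
wrist_force: [-0.3, 1.7, 0.9]
opening: 0.0269
```

Emit:
arm_command(steps=[[0,0,-0.03,0],[0,0,-0.02,0],[0,0,-0.01,0]])

```text
time_s: 10.35
position: [0.4851, -0.3007, 0.0794]
tcp_rot: [2.623, -1.717, 0.116]
wrist_force: [-3.2, 0.5, 10.2]
opening: 0.024
```

Emit:
arm_command(steps=[[0,0,0.1,0],[0,0,0.1,0],[0,0,-0.005,0]])

```text
time_s: 10.65
position: [0.4835, -0.2984, 0.1032]
tcp_rot: [2.625, -1.716, 0.107]
wrist_force: [-1.8, 3.5, -0.4]
opening: 0.0222
```

```bash
python3 - <<'E'
from h import *
from look import look
look("w5",["probe"])
import cv2
M=T("scene"); im,d=eyes.grab_frame("scene"); m=eyes.camera_model("scene")
p=np.linalg.inv(M)@np.r_[.485,-.3,.08,1]; u=int(m["cx"]-m["fx"]*p[0]/p[2]); v=int(m["cy"]+m["fy"]*p[1]/p[2]); print(u,v)
a=cv2.resize(im[max(v-45,0):v+45,max(u-60,0):u+60],(512,384))[...,::-1]
cv2.imwrite("pics/c5.png",np.hstack([a,cv2.imread("pics/w5.png")]) [:,:800])
E
```

```text
10.65 [ 0.4835 -0.2984  0.1032] [ 2.625 -1.716  0.107] [-1.81  3.51 -0.36] 0.0222
probe [([0.4845, -0.3043, 0.0507], 0.56)]
167 223
```

View pics/c5.png

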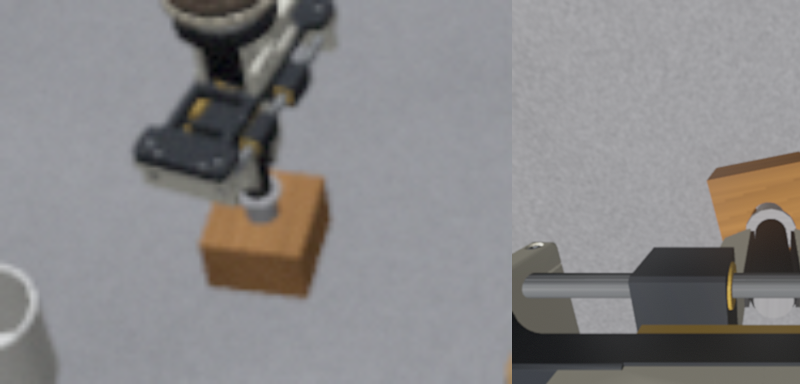

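Emit:
arm_command(steps=[[-0.05,-0.022,-0.005,0],[-0.05,-0.022,-0.005,0],[-0.05,-0.022,-0.005,0]])

```text
time_s: 11.1
position: [0.4645, -0.3053, 0.0991]
tcp_rot: [2.628, -1.714, 0.104]
wrist_force: [-0.7, 4.0, 0.5]
opening: 0.0221
```

Emit:
arm_command(steps=[[-0.05,-0.022,0.0,0],[-0.03,-0.012,0.0,0],[0,0,-0.005,0]])

```text
time_s: 11.4
position: [0.4523, -0.3105, 0.098]
tcp_rot: [2.626, -1.716, 0.102]
wrist_force: [-3.8, 2.7, 5.2]
opening: 0.0221
```

```bash
cat > fit.py <<'E'
from h import *
from scipy.optimize import least_squares
yaw=np.radians(24.); s20,c20=np.sin(np.radians(20)),np.cos(np.radians(20))
xs=np.array([np.cos(yaw),np.sin(yaw),0]); ys=np.array([-np.sin(yaw),np.cos(yaw),0]); n=-s20*xs+c20*np.array([0,0,1])
segs=[(-.014,0,.005),(0,.034,.012),(.034,.039,.018),(.039,.109,.011),(.109,.113,.009)]
def sdf(p,a,X):
    D=X-p; z=D@a; rr=np.linalg.norm(D-z[:,None]*a,axis=1); out=[]
    for lo,hi,R0 in segs:
        dz=np.abs(z-(lo+hi)/2)-(hi-lo)/2; dr=rr-R0
        out.append(np.hypot(np.maximum(dz,0),np.maximum(dr,0))+np.minimum(np.maximum(dz,dr),0))
    return np.min(out,0)
def fit(name):
    s=r.observe(); Rt=R.from_rotvec(s["tcp_rot"]).as_matrix(); pos=np.array(s["position"]); M=T("wrist",s)
    im,d=eyes.grab_frame("wrist"); cv2.imwrite(f"pics/{name}.png",im[...,::-1])
    q=finder.trace("probe","wrist"); m=q[0]["region"]&(d>0); m=cv2.erode(m.astype(np.uint8),np.ones((3,3)))>0
    X=cloud("wrist",d,M)[m]; g=pos-.019*Rt[:,2]
    X=X[np.linalg.norm(X-g,axis=1)<.12]
    best=None
    for t0 in np.radians([0,15,30]):
        a0=np.array([t0,0]); 
        def ax(u): v=-np.sin(u[0])*xs+np.sin(u[1])*ys+np.array([0,0,1])*np.cos(u[0])*np.cos(u[1]); return v/np.linalg.norm(v)
        f=lambda u: np.r_[sdf(g+u[2:5],ax(u),X)/.001, (u[2:5]+.075*ax(u))@Rt[:,0]/.0005]
        S=least_squares(f,np.r_[a0,-.075*ax(a0)],loss="soft_l1",x_scale=[.1,.1,.01,.01,.01])
        if best is None or S.cost<best.cost: best=S
    u=best.x; a=ax(u); p=g+u[2:5]
    print("conf",q[0]["conf"],len(X),"cost",best.cost/len(X),"pitch,lat deg",np.degrees(u[:2]).round(2),"angle to n",np.degrees(np.arccos(a@n)).round(2))
    print("base",p.round(4),"tip",(p-.014*a).round(4),"grip z",((g-p)@a).round(4),"tcp",pos.round(4),"tip-tcp",(p-.014*a-pos).round(4),"toolz",Rt[:,2].round(3),"F",np.round(s["wrist_force"],2),"t",s["time_s"])
    return p,a
if __name__=="__main__":
    import sys; fit(sys.argv[1])
E
python3 fit.py w6
```

```text
conf 0.65 4653 cost 0.07286071478440403 pitch,lat deg [24.7  2.6] angle to n 5.39
base [ 0.4858 -0.2986  0.047 ] tip [ 0.4914 -0.2968  0.0343] grip z 0.0787 tcp [ 0.4523 -0.3105  0.098 ] tip-tcp [ 0.0391  0.0138 -0.0637] toolz [ 0.053 -0.038 -0.998] F [-3.82  2.67  5.19] t 11.4
```

View pics/w6.png

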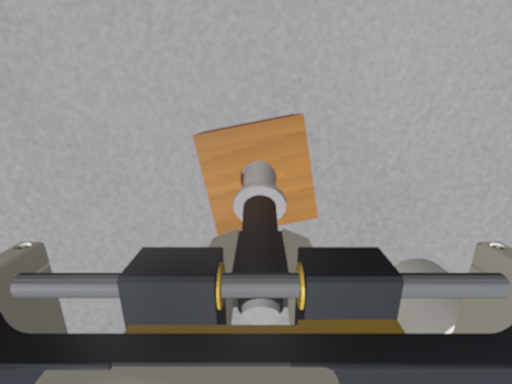

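Emit:
arm_command(steps=[[0.04,0.018,-0.01,0],[0.035,0.015,-0.01,0]])

```text
time_s: 11.7
position: [0.4598, -0.3079, 0.0964]
tcp_rot: [2.622, -1.716, 0.1]
wrist_force: [-5.1, 3.3, 10.2]
opening: 0.0221
```

```bash
python3 fit.py w7
```

```text
conf 0.93 4366 cost 0.0681923563046168 pitch,lat deg [19.22  2.1 ] angle to n 2.23
base [ 0.4855 -0.2985  0.0435] tip [ 0.4899 -0.2971  0.0303] grip z 0.0771 tcp [ 0.4598 -0.3079  0.0964] tip-tcp [ 0.0301  0.0107 -0.0661] toolz [ 0.05  -0.04  -0.998] F [-5.12  3.35 10.18] t 11.7
```

Emit:
arm_command(steps=[[0,0,0,0],[0,0,0,0],[-0.04,-0.018,0.12,0],[-0.06,-0.027,0.18,0],[-0.04,-0.02,0.3,0],[0,0,0.4,0],[0,0,0.4,0],[0,0,0,0]], grip_force=30)

```text
time_s: 12.6
position: [0.4422, -0.319, 0.2752]
tcp_rot: [2.62, -1.717, 0.111]
wrist_force: [1.0, -0.9, -1.6]
opening: 0.0213
```

```bash
python3 fit.py w8
```

```text
Traceback (most recent call last):
  File "fit.py", line 30, in <module>
    import sys; fit(sys.argv[1])
                ~~~^^^^^^^^^^^^^
  File "fit.py", line 15, in fit
    q=finder.trace("probe","wrist"); m=q[0]["region"]&(d>0); m=cv2.erode(m.astype(np.uint8),np.ones((3,3)))>0
                                       ~^^^
IndexError: list index out of range
```

```bash
python3 fit.py w8 || python3 fit.py w8
```

```text
conf 0.58 4386 cost 0.07141722697063323 pitch,lat deg [19.01  2.93] angle to n 3.09
base [ 0.4656 -0.3097  0.2165] tip [ 0.4701 -0.3085  0.2033] grip z 0.0771 tcp [ 0.4397 -0.3178  0.2695] tip-tcp [ 0.0304  0.0093 -0.0662] toolz [ 0.048 -0.04  -0.998] F [-0.46 -0.57 -2.01] t 12.7
```

Emit:
arm_command(steps=[[0.1,0.38,-0.05,0],[0.1,0.38,-0.05,0],[0.1,0.38,-0.05,0],[0.1,0.38,-0.05,0],[0.1,0.38,-0.05,0],[0.1,0.38,-0.05,0],[0.1,0.38,-0.05,0],[0.1,0.3,-0.05,0],[0,0,-0.05,0]])

```text
time_s: 13.7
position: [0.5257, 0.0498, 0.1965]
tcp_rot: [2.61, -1.72, 0.056]
wrist_force: [-0.3, 0.4, -1.5]
opening: 0.0216
```

```bash
cat > chk.py <<'E'
from fit import *
from look import look
import sys
def chk(name):
    p,a=fit(name); tip=p-.014*a
    M=T("wrist")
    for k in ("spot","lever_pad","lever_pivot"):
        q=finder.spot_point(k,"wrist"); print(k,[(w(M,x["at"]).round(4),round(x["conf"],2)) for x in q[:1]])
chk(sys.argv[1])
E
python3 chk.py w9 || python3 chk.py w9
```

```text
conf 0.98 4350 cost 0.07065656778889755 pitch,lat deg [17.76  2.  ] angle to n 2.99
base [0.5502 0.0581 0.1429] tip [0.5543 0.0594 0.1296] grip z 0.0771 tcp [0.5257 0.0498 0.1965] tip-tcp [ 0.0286  0.0096 -0.0669] toolz [ 0.022 -0.033 -0.999] F [-0.29  0.44 -1.49] t 13.7
spot [(array([0.5846, 0.0644, 0.0553]), 0.93)]
lever_pad []
lever_pivot [(array([0.5271, 0.172 , 0.0744]), 0.87)]
```

View pics/w9.png

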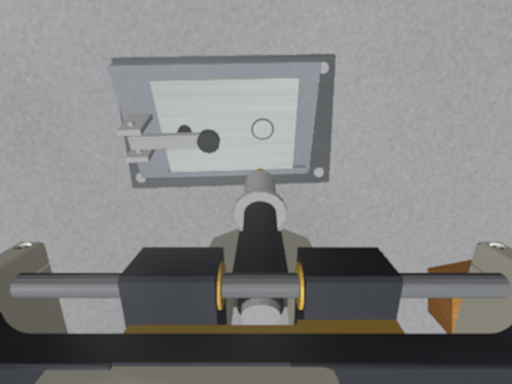

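```bash
cat > ring.py <<'E'
from h import *
def ring(cx,cy,h=13,thr=20):
    M=T("wrist"); im,d=eyes.grab_frame("wrist"); g=cv2.cvtColor(im,cv2.COLOR_RGB2GRAY)
    y0,x0=cy-h,cx-h; c=g[y0:cy+h+1,x0:cx+h+1]
    m=cv2.morphologyEx(c,cv2.MORPH_BLACKHAT,np.ones((9,9)))>thr
    v,u=np.nonzero(m); (ex,ey),ax,_=cv2.fitEllipse(np.c_[u+x0,v+y0].astype(np.float32))
    P=cloud("wrist",d,M)[y0:cy+h+1,x0:cx+h+1].reshape(-1,3)
    k0=P[np.abs(P[:,2]-np.median(P[:,2]))<.02]; k=np.linalg.lstsq(np.c_[k0[:,:2],np.ones(len(k0))],k0[:,2],rcond=None)[0]
    K=eyes.camera_model("wrist"); ray=M[:3,:3]@[(ex-K["cx"])/K["fx"],-(ey-K["cy"])/K["fy"],-1]; o=M[:3,3]; nn=np.r_[k[:2],-1]
    t=-(o@nn+k[2])/(ray@nn); print("px",ex,ey,ax,"ring",(o+t*ray).round(4),"plane yaw/slope",np.degrees(np.arctan2(k[1],k[0])),np.degrees(np.arctan(np.hypot(*k[:2]))))
import sys; ring(int(sys.argv[1]),int(sys.argv[2]),*(int(x) for x in sys.argv[3:]))
E
python3 ring.py 262 129 14
```

```text
px 253.98692321777344 124.9863510131836 (20.113937377929688, 20.90371322631836) ring [0.5854 0.0661 0.0568] plane yaw/slope 28.265410028294653 20.67408209999432
```

```bash
python3 - <<'E'
from h import *
g=cv2.imread("pics/w9.png",0); c=g[108:150,236:290]; m=cv2.morphologyEx(c,cv2.MORPH_BLACKHAT,np.ones((9,9)))>20
for row in m: print("".join(".#"[int(x)] for x in row))
E
```

```text
......................................................
......................................................
......................................................
......................................................
......................................................
......................................................
......................................................
......................................................
......................................................
......................................................
.......................########.......................
.....................############.....................
...................###############....................
..................#####........####...................
.................####............###..................
................####..............###.................
................###...............###.................
................##.................###................
...............###.................###................
...............###.................###................

[... 509 characters left out ...]
.....####.......####....................
....................#############.....................
.......................########.......................
......................................................
......................................................
......................................................
......................................................
......................................................
......................................................
......................................................
......................................................
......................................................
......................................................
```

```bash
python3 ring.py 262 129 18; python3 fit.py w10
```

```text
px 253.70924377441406 125.16785430908203 (20.579246520996094, 20.766454696655273) ring [0.5854 0.0662 0.0567] plane yaw/slope 26.314753829300574 20.35576042434587
conf 0.81 4563 cost 0.07004954591640512 pitch,lat deg [17.71  2.48] angle to n 3.37
base [0.5504 0.0495 0.1447] tip [0.5545 0.0506 0.1314] grip z 0.0771 tcp [0.5257 0.0417 0.1982] tip-tcp [ 0.0288  0.009  -0.0669] toolz [ 0.023 -0.037 -0.999] F [ 0.04 -0.17 -1.29] t 14.05
```

Emit:
arm_command(steps=[[0.07,0.036,-0.14,0],[0.07,0.036,-0.14,0],[0.06,0.03,-0.1,0],[0,0,0,0]])

```text
time_s: 14.55
position: [0.5518, 0.0527, 0.1519]
tcp_rot: [2.596, -1.738, 0.067]
wrist_force: [-0.8, -0.4, -0.7]
opening: 0.0219
```

```bash
python3 fit.py w11; python3 -c "
from h import *
s=r.observe();print(np.round(s['position'],4),s['time_s'])"
```

```text
conf 0.66 0 cost nan pitch,lat deg [0. 0.] angle to n 20.0
base [0.5513 0.0534 0.0959] tip [0.5513 0.0534 0.0819] grip z 0.075 tcp [0.5518 0.0527 0.1519] tip-tcp [-0.0005  0.0007 -0.07  ] toolz [ 0.026 -0.038 -0.999] F [-0.79 -0.42 -0.71] t 14.55
[0.5516 0.0525 0.1533] 14.65fit.py:26: RuntimeWarning: invalid value encountered in scalar divide
  print("conf",q[0]["conf"],len(X),"cost",best.cost/len(X),"pitch,lat deg",np.degrees(u[:2]).round(2),"angle to n",np.degrees(np.arccos(a@n)).round(2))
```

View pics/w11.png

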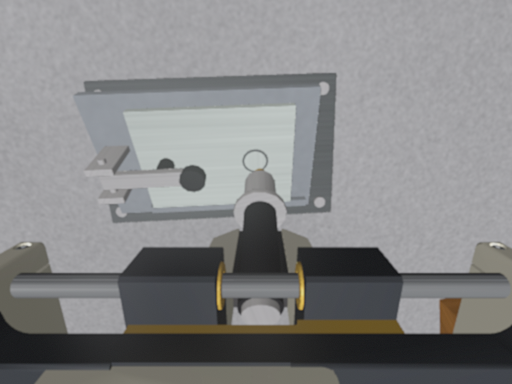

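```bash
python3 ring.py 256 160 16; python3 fit.py w12
```

```text
px 255.9498748779297 163.30557250976562 (23.641374588012695, 31.491884231567383) ring [0.5829 0.0639 0.0555] plane yaw/slope 25.396873614134268 19.671038869604423
conf 0.8 4488 cost 0.07108486390336274 pitch,lat deg [17.95  2.7 ] angle to n 3.38
base [0.5767 0.0602 0.1003] tip [0.5809 0.0614 0.087 ] grip z 0.0771 tcp [0.5517 0.0526 0.1538] tip-tcp [ 0.0292  0.0088 -0.0668] toolz [ 0.028 -0.038 -0.999] F [ 0.32  0.14 -0.83] t 14.7
```

Emit:
arm_command(steps=[[0.008,0.015,-0.1,0],[0.008,0.015,-0.096,0],[0,0,0,0]])

```text
time_s: 15.1
position: [0.5542, 0.0562, 0.1301]
tcp_rot: [2.598, -1.74, 0.074]
wrist_force: [-0.6, 0.2, -1.9]
opening: 0.0212
```

```bash
python3 fit.py w13; python3 - <<'E'
from h import *
a=cv2.imread("pics/w13.png"); cv2.imwrite("pics/w13c.png",cv2.resize(a[120:240,180:340],(640,480),interpolation=cv2.INTER_CUBIC))
E
```

```text
Traceback (most recent call last):
  File "fit.py", line 30, in <module>
    import sys; fit(sys.argv[1])
                ~~~^^^^^^^^^^^^^
  File "fit.py", line 15, in fit
    q=finder.trace("probe","wrist"); m=q[0]["region"]&(d>0); m=cv2.erode(m.astype(np.uint8),np.ones((3,3)))>0
                                       ~^^^
IndexError: list index out of range
```

View pics/w13c.png

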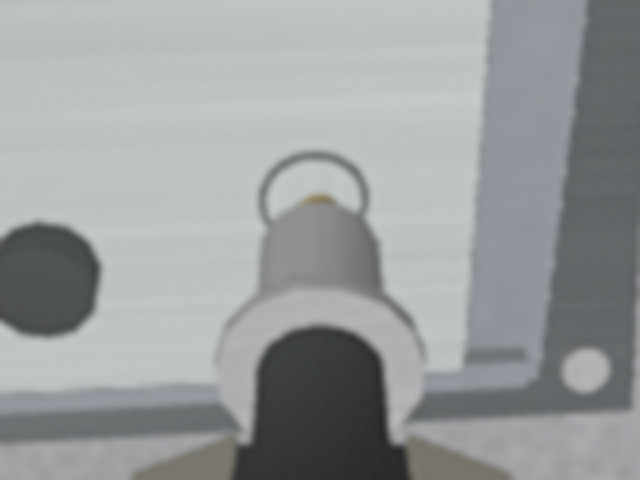

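```bash
python3 - <<'E'
from fit import *
s=r.observe(); M=T("wrist",s); K=eyes.camera_model("wrist"); print(s["position"],s["time_s"])
def proj(p): q=np.linalg.inv(M)@np.r_[p,1]; return (K["cx"]+K["fx"]*q[0]/-q[2]).round(1),(K["cy"]-K["fy"]*q[1]/-q[2]).round(1)
p0=np.array([.5853,.066,.056]); ray=M[:3,:3]@[(258.5-K["cx"])/K["fx"],-(170.5-K["cy"])/K["fy"],-1]; o=M[:3,3]
print("ring",o+ray*((p0-o)@n)/(ray@n), "proj p0",proj(p0))
for e in (xs*c20+s20*np.array([0,0,1]),ys): print([proj(p0+t*e) for t in (-.011,.011)])
E
python3 fit.py w13 || python3 fit.py w13
```

```text
[0.55471446 0.05619377 0.13120666] 15.2
ring [0.58505403 0.06543086 0.05583396] proj p0 (np.float64(258.0), np.float64(170.0))
[(np.float64(258.2), np.float64(180.7)), (np.float64(257.8), np.float64(158.8))]
[(np.float64(270.8), np.float64(169.6)), (np.float64(245.2), np.float64(170.5))]
conf 0.61 4406 cost 0.06940687223228023 pitch,lat deg [18.18  2.79] angle to n 3.32
base [0.5799 0.0639 0.0778] tip [0.5842 0.065  0.0645] grip z 0.0771 tcp [0.5547 0.0562 0.1312] tip-tcp [ 0.0294  0.0088 -0.0667] toolz [ 0.032 -0.038 -0.999] F [-0.75 -0.44 -0.58] t 15.2
```

Emit:
arm_command(steps=[[0.006,0.005,-0.055,0],[0,0,0,0]])

```text
time_s: 15.5
position: [0.5564, 0.0568, 0.1253]
tcp_rot: [2.599, -1.742, 0.078]
wrist_force: [-0.5, -0.1, -1.8]
opening: 0.0216
```

```bash
cat > st.py <<'E'
from fit import *
ps=[];fs=[]
for i in range(4):
    s=r.observe(); ps.append(s["position"]); fs.append(s["wrist_force"]); eyes.grab_frame("wrist")
p=np.mean(ps,0); f=np.mean(fs,0); tip=p+np.array([.0294,.0088,-.0667]); d=tip-np.array([.5852,.0657,.056])
print(s["time_s"],np.round(ps,4).tolist(),"F",f.round(2),"F.n",(f@n).round(2),"free tip height",(d@n*1000).round(1),"along slope",(d@(c20*xs+s20*np.array([0,0,1]))*1000).round(1),"across",(d@ys*1000).round(1),np.round(s["tcp_rot"],3))
E
python3 st.py
```

```text
15.65 [[0.5564, 0.0568, 0.1253], [0.5566, 0.0569, 0.1258], [0.5567, 0.0569, 0.126], [0.5568, 0.057, 0.1261]] F [-0.12 -0.55 -1.68] F.n -1.47 free tip height 2.7 along slope 1.8 across -0.3 [ 2.6   -1.742  0.079]
```

Emit:
arm_command(steps=[[0.002,0.002,-0.05,0]])

```text
time_s: 15.8
position: [0.5577, 0.0573, 0.1208]
tcp_rot: [2.6, -1.743, 0.081]
wrist_force: [-0.2, -0.1, 0.1]
opening: 0.0216
```

```bash
python3 st.py
```

```text
15.95 [[0.5577, 0.0573, 0.1208], [0.5572, 0.0572, 0.1196], [0.5569, 0.0571, 0.1197], [0.5569, 0.0571, 0.1199]] F [0.1  0.39 0.01] F.n -0.07 free tip height -3.0 along slope 0.4 across -0.3 [ 2.599 -1.742  0.079]
```

Emit:
arm_command(steps=[[0.005,0.002,-0.022,0]])

```text
time_s: 16.1
position: [0.5576, 0.0573, 0.1177]
tcp_rot: [2.599, -1.742, 0.079]
wrist_force: [0.1, -0.6, 0.2]
opening: 0.0215
```

```bash
python3 st.py; python3 fit.py w14 || python3 fit.py w14; python3 - <<'E'
from h import *
a=cv2.imread("pics/w14.png"); cv2.imwrite("pics/w14c.png",cv2.resize(a[100:240,120:360],(800,467),interpolation=cv2.INTER_CUBIC))
E
```

```text
16.25 [[0.5576, 0.0573, 0.1177], [0.5576, 0.0573, 0.1171], [0.5577, 0.0574, 0.1173], [0.5577, 0.0574, 0.1174]] F [-0.25 -0.04  0.83] F.n 0.86 free tip height -5.6 along slope -0.1 across -0.3 [ 2.599 -1.742  0.079]
conf 0.73 4485 cost 0.07084367278631166 pitch,lat deg [18.4   2.84] angle to n 3.25
base [0.5831 0.0651 0.0642] tip [0.5874 0.0662 0.051 ] grip z 0.0771 tcp [0.5576 0.0574 0.1175] tip-tcp [ 0.0297  0.0089 -0.0665] toolz [ 0.036 -0.037 -0.999] F [-0.55 -0.45  0.39] t 16.3
```

View pics/w14c.png

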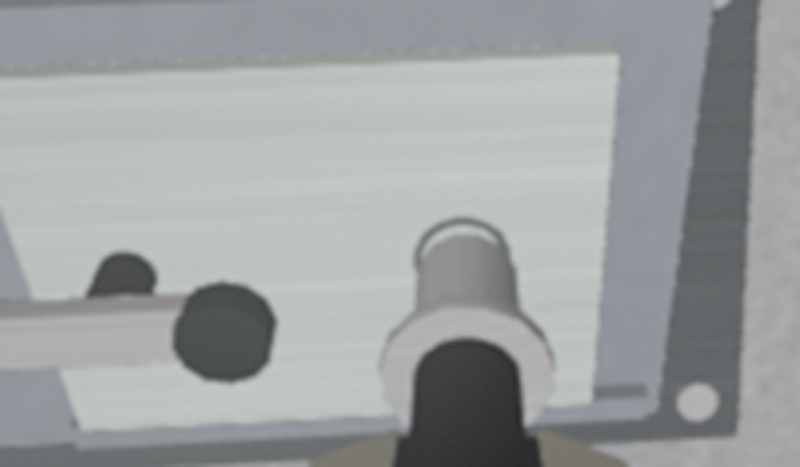

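```bash
python3 - <<'E'
from fit import *
M=T("wrist"); im,d=eyes.grab_frame("wrist"); P=cloud("wrist",d,M)
p0=np.array([.5852,.0657,.056])
for nm,(v,u,h) in dict(pad=(200,187,6),plate=(150,190,6),platelow=(215,220,3)).items():
    X=P[v-h:v+h+1,u-h:u+h+1].reshape(-1,3); print(nm,np.median((X-p0)@n).round(4))
# pad tilt about slope axis: height gradient along ys
X=P[192:209,179:197].reshape(-1,3); H=(X-p0)@n; k=abs(H-np.median(H))<.006; X=X[k]; H=H[k]
print(len(H),np.polyfit((X-p0)@ys,H,1))
E
python3 st.py
```

```text
pad 0.0302
plate 0.0002
platelow 0.0003
306 [0.02546108 0.02869935]
16.6 [[0.5576, 0.0573, 0.1175], [0.5576, 0.0573, 0.1175], [0.5576, 0.0574, 0.1175], [0.5576, 0.0573, 0.1175]] F [-0.29 -0.43  0.49] F.n 0.61 free tip height -5.5 along slope -0.1 across -0.3 [ 2.599 -1.742  0.079]
```

```bash
python3 -c "
from h import *
print(order.finish_job())"
```

```text
the job is handed in; nothing more can be done
None
```

I handed the job in at about 16.6 s with the lever down and the probe held steady in the ring. The finish call gave no verdict.

**What I did**
- **Lever:** I pressed it down with the closed fingers until the force rose to about 10 N. The first press missed the pad, so I lifted and repeated it.
- **Probe:** I gripped it at about z = 77 mm and lifted it partway. The tool cannot be commanded to tilt, so I tilted the probe in the grip against the hole's rim. I then gripped it at 30 N, carried it over and pushed the tip in along the plate's normal.

**Last checks**
- **Lever:** the pad top is about 30 mm above the plate, as it should be with the lever lowered. A rough fit to the pad top's tilt gave 0.025 rad, against the 0.05 limit.
- **Square to the plate:** the probe is about 3.3° off (limit 8°).
- **Tip position:** it is under about 2 mm from the ring centre as I measured it (limit 6 mm). That is from calibrated measurements, because the probe hides most of the ring.
- **Spring tip:** it is pushed in about 4.8 mm judging by force (roughly 2.1 to 2.3 N) and about 5.5 mm judging by geometry. Both are inside the 2 to 8 mm range.

**What disagreed**
- The tool had crept about 2–3° off vertical during the moves; this is included in the 3.3°.
- The probe finder missed the probe a few times, and one probe fit and two ring fits were unusable. I repeated the probe fits and re-derived the ring from other views.
- I did not measure plate movement directly. The ring stayed within my measurement scatter of about 2 mm in the views taken before contact.

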